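# Set and lock the packing line's air regulator

## Task

On the packing bench, take the wing-shaped knob of the air regulator, turn it clockwise to the raised arc that marks the working range on its dial, then pull it out (straight up) all the way so that it locks there, and let go. The lock's notch lies somewhere along that mark and must be felt for: the knob comes out only there, so pull gently and, if it does not come, turn a little and try again rather than force it. Leave the neighbouring round-knobbed valve and the other things on the bench as they are.

Things in the scene. Friction and masses are not known exactly. Their poses are not given: they have to be found in the camera images.
- regulator: air regulator fixed to the bench: 100 x 100 x 8 mm foot plate, 56 mm square body with a small round gauge on the mark's side, on it a round housing with a 90 mm dial disc (face 98 mm above the bench) and the wing knob. Origin under the plate, on the knob's axis; z up along this axis, x towards the mark
- knob_grip (a point): where to grip: on the knob's vertical axis, 132 mm above the bench at the start (12 mm more when pulled out). The wing is a black bar 46 mm long, 14 mm thick (grip across this), 34 mm high, on a round skirt of 26 mm radius; the point lies 10 mm below the wing's top, 24 mm above the skirt's top face. The wing runs from the axis towards pointer_tip and as far the other way
- pointer_tip (a point): tip of the pointer nose on the knob's skirt, 33 mm from the axis, 28 mm below knob_grip; its direction from the axis is the knob's angle
- mark (a point): top centre of the raised mark, a dark steel arc on the dial reaching 0.43 rad (17 mm) to either side of this point, 8 mm wide radially, 7 mm high, 39.5 mm from the knob's axis. The hidden lock notch lies anywhere from 0.38 rad before to 0.38 rad past this point (new each time); the knob comes out with the pointer within about 0.05 rad either side of the notch
- lock_housing: the regulator's round grey housing (76 mm dia) with the dial and the hidden lock; fixed. Origin on the knob's axis 58 mm above the bench. Pushed in, the knob has 2 mm of free lift; then the lock stops it rigidly unless it stands at the notch. Never pull or twist the knob against the lock with more than 20 N
- valve: neighbour, to be left alone: shut-off valve with a round black knob 44 mm dia, on a like foot plate, 119 mm high in all; fixed. Origin at the underside of its plate, on its axis
- valve_rim (a point): a point on the rim of the valve's round knob, 22 mm from its axis, 104 mm above the bench; it must not be turned
- plug: brass threaded plug, 22 mm dia x 24 mm high, stands between the two air units; origin at its underside
- wrench: steel wrench, 180 mm long, lying flat; bystander
- jar: glass jar, 64 mm dia x 85 mm high, behind the units; bystander, origin at its underside
- carton: closed carton 90 x 130 x 60 mm; bystander, origin at its underside
- collar: aluminium ring 60 mm outer dia, 30 mm high; bystander, origin at its underside
- screwdriver: screwdriver 200 mm long, lying flat; bystander
- can: can 66 mm dia x 100 mm high; bystander, origin at its underside
- knob: the wing knob. Origin on its axis, 34 mm below knob_grip; z up, x to pointer_tip. Turns from its start, 0.68 to 1.05 rad counterclockwise of the mark's centre (from above), to 0.55 rad past the mark's centre; 0.1 Nm of friction, stays where left. Slides up with 2.5 N of friction, stays where left, weighs 0.1 kg; at the notch it comes out 12 mm to a firm end stop and can then not be turned
Things that resemble listed ones, but are neither listed nor needed, are in the scene too. Leave any orange or yellow look-alike of the regulator alone.

How it is judged:
On the way:
1. the pointer is turned to the raised mark (horizontal distance between pointer_tip and mark below 0.0184 m), for 0.1 s.
At the end, for the whole second after the job is handed in: the knob stands pulled out by at least 9.5 mm of its 12 mm (knob_grip more than 141.5 mm above the regulator's underside), its pointer at the raised mark (tip within 18.4 mm of the mark's centre seen from above, about 27 degrees either side, which takes in every place of the notch), and is let go of (z of knob_grip in the frame of regulator above 0.1415 m and horizontal distance between pointer_tip and mark below 0.0184 m); the robot touches nothing.
It fails at once if the knob is forced against its lock with more than 20 N (contact force between knob and lock_housing above 20 N).
It fails at once if the neighbouring valve's knob is turned (its rim moved more than 8 mm) (distance of valve_rim from where it was at the start of the episode above 0.008 m).
It fails at once if another thing on the bench is displaced by more than 30 mm (distance of any of plug, wrench, jar, carton, collar, screwdriver, can from where it was at the start of the episode above 0.03 m).
It also fails if it takes over 58 s, if anything falls off the work surface, if the arm or the gripper's body presses on something with over 40 N, if the wrist force passes 120 N, or if a joint passes its speed limit or range.

## Robot

A 6-joint arm with a two-finger parallel gripper is mounted at the origin on the work surface. World frame = base frame: x ahead of the robot, y to its left, z up, the work surface at z = 0. Lengths are in m, angles in rad, forces in N, time in s.
With the tool pointing down it reaches from about 0.275 to 0.775 m from the base axis. Payload 14.6 kg.
Tool frame: the origin (TCP) lies at the very end of the fingers, on their centre line; the grasp point (between the pads) lies 19 mm behind it; z points along the fingers, y is the direction in which the jaws open and shut (so a half turn about z gives the same grasp; the last joint's range is limited). The gripper opens to 85 mm and grips with 20 to 120 N. Pads are 22 mm wide; open, the fingers measure 114 mm over their backs; the gripper's body (76 mm by 85 mm) begins 54 mm behind the grasp point. The pads swing forward as they close: fully open they stand 13 mm farther back than shut.
Start: joints at [1.168, 0.263, -0.048, 1.259, 0, 1.415], TCP at [0.129, 0.509, 0.231] pointing down, gripper open.
Joint ranges: [-2.65, 2.65], [-0.89, 1.7], [-1.18, 1.37], [-2.13, 2.11], [-1.35, 1.29], [-3.14, 3.14]. Speed limits (rad/s): [1.89, 1.89, 2.57, 2.79, 3.14, 3.14].

## Interface

Orientations are given as a rotation vector (axis times angle).
In Python, from rig import monitor, cams, order, nets gives the robot as it stands. The module is installed in compiled form; this text tells all that it offers.
- The arm moves only by the tool apply_moves, never from a script. Its argument "motion" is a list of rows, each an object of numbers: "tx", "ty", "tz": the shift along the tool's x, y, z in mm; "ax", "ay", "az": the turn, a rotation vector about the tool's x, y, z in rad. In form: [{"tx": .., "ty": .., "tz": .., "ax": .., "ay": .., "az": ..}, ...]. A call has 1 to 10 rows; each row is the pose to reach, as a shift and turn from the pose commanded when the call began, along the tool's axes at that moment; what a row does not reach only later rows make up. A row lasts 1/12 s, in which the tool goes at most 41.7 mm and 7.16 degrees, less where a joint would pass 70% of its speed; a pose out of reach is approached as far as the arm can. A call with a gripper value outside its range is refused whole. "fingers" is the finger opening in mm, from 0 to 85.4, set as the call begins (left out, the last holds). The fingers move at their own pace and stop on an object; the grip force is fixed at half the most. Time passes only in rows, so rows that repeat a pose let the fingers close. It gives the time, the measured TCP pose, the force and the opening at its end, in the units of the state.
- monitor.get_state(): the state, without advancing time (a new reading comes with each control period).
- cams.read_camera(name): name is "scene" or "side" or "wrist"; returns a dict with "image" (384x512x3 uint8, red, green, blue), "depth" (384x512 float32, m along the optical axis (not along the pixel's ray), 0 where there is no reading), "fx", "fy", "cx", "cy" (pixels), "distortion" ([k1, k2, p1, p2, k3] as OpenCV has them; the pictures are not rectified), "extrinsics" (4x4, takes a point from world to camera coordinates). Camera axes: x right, y up, looking along -z (the intrinsics and any distortion apply to the point x, -y, -z); pixel columns grow to the right and rows downward; lengths in m; the calibration is good to about 2 mm. A picture is of the moment at which its call begins.
- order.job_done(): hands the job in, once; it reports no verdict.
Trained networks look in a picture, given as the dict that the camera call returned (one of the last four; its "shot" number tells which), for a name from the list of things; names that differ only in an ending like _2 or _b are one class to them, and where a whole thing is asked for, a point or a joint stands for the part that bears it (a point fixed in the world has none). Each returns a list of dicts, best first, with "confidence" (0 to 1); they miss things now and then, are a little off and sometimes report something else, mostly with a low value. They report only what shows in the picture. A call takes as long as a camera call. They do not tell look-alikes from the thing itself.
- nets.regions_of(label, picture): "region" (384x512 bool, what is visible of it).
- nets.pinpoint(label, picture): "point" ([x, y, z] in m, in world coordinates, good to about 4 mm: a listed point, or the origin of a listed thing).
The state is a dict: "t": time; "q": joint angles; "qd": joint speeds; "tau": joint torques, N m; "tool_pos": TCP position; "tcp_rot": TCP orientation; "ft_force": force on the tool from outside, world axes, zero at the start; "torque": the same for the moment, N m; "width": finger opening in m.
Only numpy, scipy, OpenCV 4.12 (cv2) and the standard library are available. Lean on these libraries where they do the work, as an engineer would, in place of code of your own. Each camera call takes 0.05 s, during which the arm holds its last target.

## Working session

There is one attempt and no reset: what is moved stays moved. The work goes in short steps, Python scripts to look and compute and a tool call to move; the robot and the scene stay as the last step left them, time stands still between calls to the robot, and variables do not carry over. Pictures are saved under pics/ and viewed, and the job is handed in when it is done.

Besides the shell and the picture viewer there is one more tool, called after "Request:" as name(argument=value, ...), one argument or row to a line, values as JSON. apply_moves: Moves the arm, as the interface text tells. Its arguments: {"type":"object","properties":{"motion":{"type":"array","items":{"type":"object","properties":{"tx":{"type":"number"},"ty":{"type":"number"},"tz":{"type":"number"},"ax":{"type":"number"},"ay":{"type":"number"},"az":{"type":"number"}}}},"fingers":{"type":"number"}},"required":["motion"]}

```bash
mkdir -p pics; cat > h.py <<'E'
import numpy as np,cv2
from rig import monitor,cams,order,nets
def save(p,n): cv2.imwrite('pics/'+n+'.png',p['image'][:,:,::-1])
E
python3 - <<'E'
from h import *
print(monitor.get_state())
for c in ['scene','side','wrist']:
    p=cams.read_camera(c); save(p,c+'0')
    for l in ['regulator','knob_grip','pointer_tip','mark','valve','plug','jar']:
        print(c,l,[(np.round(d['point'],4).tolist(),round(d['confidence'],2)) for d in nets.pinpoint(l,p)][:3])
E
```

```text
{'t': 0.0, 'q': array([ 1.16770873e+00,  2.63570464e-01, -4.89495836e-02,  1.25938951e+00,
        1.10045826e-05,  1.41553132e+00]), 'qd': array([-0.00207943,  0.00026373,  0.00013433,  0.00339528,  0.00256641,
       -0.00056046]), 'tau': array([ 1.81481781e-03, -6.37604427e+01,  3.84565902e+01,  1.34931153e-02,
        2.95979441e-05,  5.54314909e-06]), 'tool_pos': array([0.12865497, 0.5087105 , 0.23079581]), 'tcp_rot': array([-3.88244151e-01, -3.11719012e+00,  1.67601531e-03]), 'ft_force': array([-0.19686269, -0.86910146,  0.05375806]), 'torque': array([ 0.03296553,  0.02677051, -0.03500502]), 'width': 0.08518825753790595}
scene regulator [([0.5539, -0.1534, -0.0038], 0.88), ([0.3969, -0.1845, -0.0014], 0.73), ([0.274, -0.4636, 0.0025], 0.66)]
scene knob_grip [([0.3381, 0.1339, 0.1324], 0.72), ([0.4032, -0.1854, 0.1303], 0.65), ([0.5567, -0.1498, 0.1314], 0.57)]
scene pointer_tip [([0.5775, -0.1256, 0.1029], 0.67), ([0.2723, -0.2628, 0.107], 0.65), ([0.4347, -0.1866, 0.1073], 0.63)]
scene mark [([0.3743, 0.1301, 0.1051], 0.93), ([0.4402, -0.1886, 0.1093], 0.84), ([0.2788, -0.2634
[... 183 characters left out ...]
0.1371, 0.0003], 0.89), ([0.4019, -0.1806, 0.0024], 0.83), ([0.5573, -0.1508, -0.0007], 0.76)]
side knob_grip [([0.273, -0.4642, 0.1291], 0.98), ([0.3989, -0.1849, 0.1333], 0.65), ([0.24, -0.2572, 0.1361], 0.59)]
side pointer_tip [([0.3621, 0.1289, 0.1056], 0.81), ([0.5753, -0.1245, 0.1087], 0.8), ([0.4355, -0.1902, 0.0979], 0.79)]
side mark [([0.4387, -0.1925, 0.1022], 0.9), ([0.3127, -0.4656, 0.1028], 0.88), ([0.3733, 0.1301, 0.1024], 0.84)]
side valve [([0.5178, 0.1545, -0.0013], 0.66)]
side plug [([0.5301, 0.0002, -0.0021], 0.57)]
side jar [([0.7289, 0.0571, -0.0051], 0.61)]
wrist regulator []
wrist knob_grip []
wrist pointer_tip []
wrist mark []
wrist valve []
wrist plug []
wrist jar []
```

View pics/scene0.png

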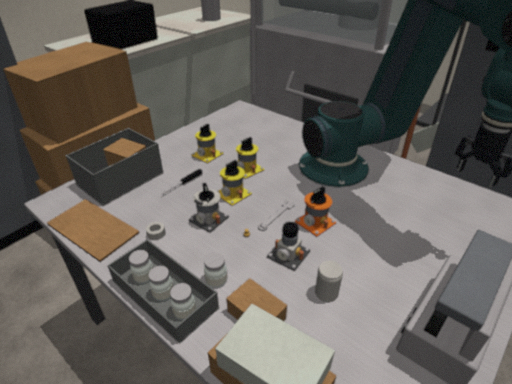

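View pics/side0.png

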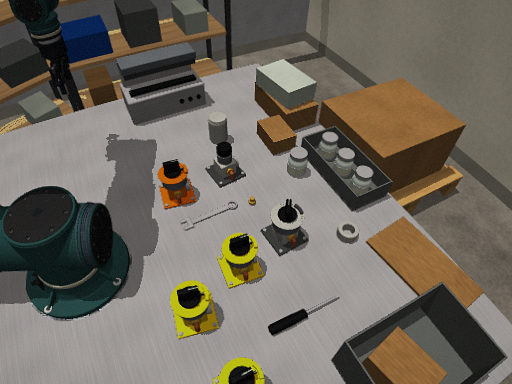

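The true (grey) regulator stands at scene (208,208) and side (287,225), near (0.556,-0.152). The orange and yellow ones are look-alikes. Next I zoom in and list the nearby detections.

```bash
python3 - <<'E'
from h import *
c0=np.array([.556,-.152])
for c,(u,v) in [('scene',(208,205)),('side',(287,225))]:
    acc={}
    for k in range(3):
        p=cams.read_camera(c)
        for l in ['regulator','knob_grip','pointer_tip','mark','knob','lock_housing']:
            for d in nets.pinpoint(l,p):
                if np.linalg.norm(np.array(d['point'])[:2]-c0)<.07: acc.setdefault(l,[]).append((np.round(d['point'],4).tolist(),round(d['confidence'],2)))
    for l in acc: print(c,l,acc[l])
    im=p['image'][v-40:v+40,u-45:u+45,::-1]
    cv2.imwrite('pics/z_'+c+'.png',cv2.resize(im,None,fx=7,fy=7,interpolation=cv2.INTER_CUBIC))
E
```

```text
scene regulator [([0.5547, -0.1526, -0.0028], 0.98), ([0.5553, -0.1538, 0.0001], 0.93), ([0.5538, -0.1513, -0.0026], 0.95)]
scene knob_grip [([0.558, -0.1509, 0.1353], 0.53), ([0.5607, -0.1493, 0.1319], 0.69), ([0.5612, -0.1496, 0.1342], 0.58)]
scene pointer_tip [([0.5772, -0.1244, 0.1029], 0.7), ([0.578, -0.1245, 0.1035], 0.68), ([0.5753, -0.1267, 0.1014], 0.64)]
scene mark [([0.5963, -0.1478, 0.1041], 0.79), ([0.5969, -0.1504, 0.1061], 0.55), ([0.5984, -0.1502, 0.1026], 0.76)]
scene knob [([0.5622, -0.151, 0.0966], 0.48), ([0.5578, -0.1513, 0.0949], 0.61), ([0.5582, -0.1512, 0.0931], 0.74)]
scene lock_housing [([0.5573, -0.1574, 0.0585], 0.55), ([0.5582, -0.1551, 0.0585], 0.84), ([0.5578, -0.1535, 0.0575], 0.89), ([0.5567, -0.1511, 0.0934], 0.25)]
side regulator [([0.5569, -0.1476, -0.0009], 0.83), ([0.5582, -0.1497, -0.0013], 0.74), ([0.5967, -0.1467, 0.1011], 0.49), ([0.5538, -0.1488, 0.0034], 0.6)]
side knob_grip [([0.5573, -0.1529, 0.1335], 0.79), ([0.5602, -0.15, 0.1345], 0.59), ([0.5614, -0.1498, 0.1316], 0.78)]
side pointer_tip [([0.5755, -0.1254, 0.1088], 0.86), ([0.5769, -0.1265, 0.1078], 0.55), ([0.5764, -0.1245, 0.1075], 0.79)]
side mark [([0.5992, -0.1472, 0.1011], 0.78), ([0.5576, -0.1513, 0.1307], 0.7), ([0.5976, -0.1475, 0.1039], 0.68), ([0.5962, -0.1469, 0.1024], 0.67)]
side knob [([0.5575, -0.1525, 0.0975], 0.51), ([0.5588, -0.1531, 0.0972], 0.59), ([0.5584, -0.1517, -0.0002], 0.53), ([0.5578, -0.1553, 0.0983], 0.66)]
side lock_housing [([0.5549, -0.1532, 0.0543], 0.97), ([0.5966, -0.146, 0.1014], 0.45), ([0.5549, -0.1533, 0.0535], 0.68), ([0.5591, -0.1509, 0.0547], 0.58)]
```

View pics/z_scene.png

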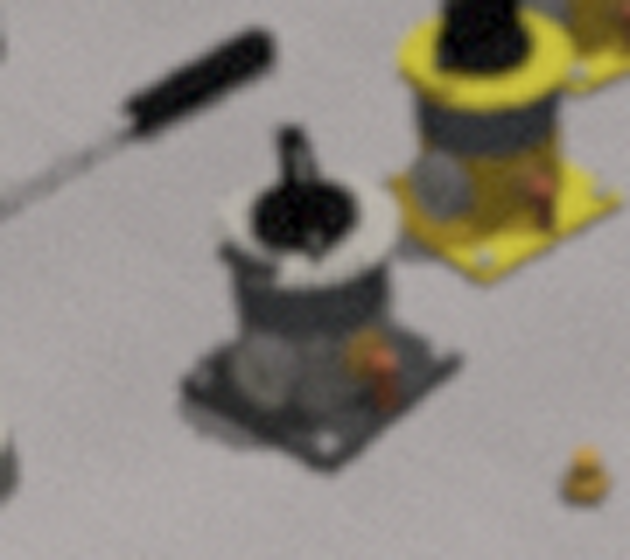

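View pics/z_side.png

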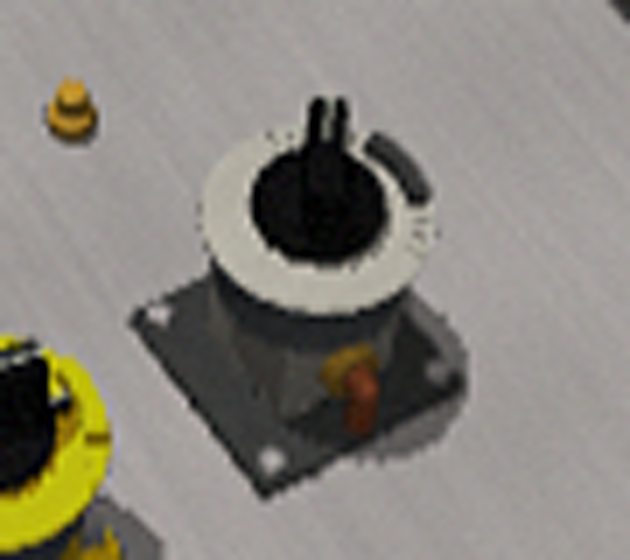

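Request:
apply_moves(
  motion=[
    {"tx": -40,"ty": -37,"tz": -2},
    {"tx": -80,"ty": -74,"tz": -4,"az": -0.1},
    {"tx": -120,"ty": -111,"tz": -6,"az": -0.2},
    {"tx": -160,"ty": -148,"tz": -8,"az": -0.3},
    {"tx": -200,"ty": -185,"tz": -10,"az": -0.4},
    {"tx": -240,"ty": -222,"tz": -10,"az": -0.5},
    {"tx": -280,"ty": -259,"tz": -10,"az": -0.6},
    {"tx": -320,"ty": -296,"tz": -10,"az": -0.7},
    {"tx": -360,"ty": -333,"tz": -10,"az": -0.8},
    {"tx": -360,"ty": -333,"tz": -10,"az": -0.8},
  ],
)

```text
schema error: expected keys tx, ty, tz, ax, ay, az
```

Request:
apply_moves(
  motion=[
    {"tx": -25,"ty": -23,"tz": -2,"ax": 0,"ay": 0,"az": -0.1},
    {"tx": -50,"ty": -46,"tz": -4,"ax": 0,"ay": 0,"az": -0.2},
    {"tx": -77,"ty": -71,"tz": -6,"ax": 0,"ay": 0,"az": -0.3},
    {"tx": -104,"ty": -96,"tz": -8,"ax": 0,"ay": 0,"az": -0.4},
    {"tx": -131,"ty": -121,"tz": -10,"ax": 0,"ay": 0,"az": -0.5},
    {"tx": -158,"ty": -146,"tz": -10,"ax": 0,"ay": 0,"az": -0.6},
    {"tx": -185,"ty": -171,"tz": -10,"ax": 0,"ay": 0,"az": -0.7},
    {"tx": -212,"ty": -196,"tz": -10,"ax": 0,"ay": 0,"az": -0.8},
    {"tx": -239,"ty": -221,"tz": -10,"ax": 0,"ay": 0,"az": -0.9},
    {"tx": -266,"ty": -246,"tz": -10,"ax": 0,"ay": 0,"az": -1.0},
  ],
)

```text
t: 4.13
tool_pos: [0.3215, 0.2128, 0.2415]
tcp_rot: [-1.126, 2.932, -0.0]
ft_force: [0.4, 1.3, -0.6]
width: 0.0855
```

```bash
cat >> h.py <<'E'
from scipy.spatial.transform import Rotation as R
def delta(x,y,z,jaw):
    s=monitor.get_state(); M=R.from_rotvec(s['tcp_rot']).as_matrix()
    Y=np.array([np.cos(jaw),np.sin(jaw),0]);Z=np.array([0,0,-1.]);X=np.cross(Y,Z)
    T=np.c_[X,Y,Z]
    print('t',s['t'],'pos',s['tool_pos'].round(4),'jaw',np.arctan2(M[1,1],M[0,1]).round(4),'tz',M[:,2].round(4),'q',s['q'].round(2),'F',s['ft_force'].round(2),s['torque'].round(2),s['width'])
    print('shift mm',(1000*M.T@(np.array([x,y,z])-s['tool_pos'])).round(1),'rot',R.from_matrix(M.T@T).as_rotvec().round(4))
E
python3 -c "
from h import *
delta(.558,-.1515,.24,2.527)"
```

```text
t 4.1333 pos [0.3215 0.2128 0.2415] jaw 2.3038 tz [ 6.e-04  2.e-04 -1.e+00] q [ 0.37  0.02 -0.32  1.23 -0.   -0.36] F [ 0.42  1.28 -0.64] [ 0.03 -0.04 -0.02] 0.08552658308764301
shift mm [  67.9 -429.     1.6] rot [-0.0003  0.0006 -0.2232]
```

Request:
apply_moves(
  motion=[
    {"tx": 5,"ty": -32,"tz": 0,"ax": 0,"ay": 0,"az": -0.03},
    {"tx": 11,"ty": -70,"tz": 0,"ax": 0,"ay": 0,"az": -0.05},
    {"tx": 17,"ty": -109,"tz": 0,"ax": 0,"ay": 0,"az": -0.07},
    {"tx": 23,"ty": -148,"tz": 0,"ax": 0,"ay": 0,"az": -0.1},
    {"tx": 29,"ty": -187,"tz": 0,"ax": 0,"ay": 0,"az": -0.12},
    {"tx": 35,"ty": -226,"tz": 0,"ax": 0,"ay": 0,"az": -0.14},
    {"tx": 42,"ty": -265,"tz": 0,"ax": 0,"ay": 0,"az": -0.17},
    {"tx": 48,"ty": -304,"tz": 0,"ax": 0,"ay": 0,"az": -0.19},
    {"tx": 54,"ty": -343,"tz": 0,"ax": 0,"ay": 0,"az": -0.21},
    {"tx": 60,"ty": -382,"tz": 0,"ax": 0,"ay": 0,"az": -0.223},
  ],
)

```text
t: 4.97
tool_pos: [0.5311, -0.1127, 0.2413]
tcp_rot: [-1.44, 2.792, -0.0]
ft_force: [0.9, 0.1, -0.3]
width: 0.0851
```

```bash
python3 -c "
from h import *
p=cams.read_camera('wrist');save(p,'w1')
for l in ['knob_grip','pointer_tip','mark','lock_housing']:
    print(l,[(np.round(d['point'],4).tolist(),round(d['confidence'],2)) for d in nets.pinpoint(l,p)][:3])
delta(.558,-.1515,.24,2.527)"
```

```text
knob_grip [([0.5574, -0.1531, 0.1352], 0.86), ([0.4026, -0.1853, 0.132], 0.71)]
pointer_tip [([0.5717, -0.1224, 0.1001], 0.76), ([0.3963, 0.0126, 0.001], 0.29)]
mark [([0.5956, -0.1496, 0.1033], 0.88), ([0.4394, -0.1917, 0.1044], 0.59), ([0.3758, 0.1271, 0.105], 0.56)]
lock_housing [([0.3334, 0.1342, 0.0579], 0.71)]
t 5.2167 pos [ 0.5301 -0.1105  0.2411] jaw 2.5217 tz [-6.e-04  4.e-04 -1.e+00] q [-0.36  0.29  0.02  1.3   0.   -1.31] F [-0.15  0.15  0.84] [-0.   -0.02  0.02] 0.08550102597741449
shift mm [ 17.2 -46.5   1. ] rot [ 0.0007 -0.0001 -0.0053]
```

View pics/w1.png

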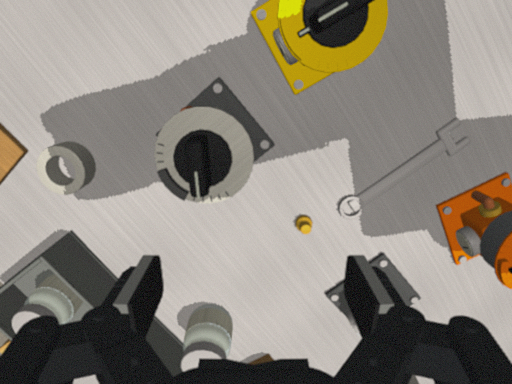

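The wrist view shows the regulator dial at about (203,155), its wing pointing down to (197,195) and the dark mark arc near (172,186). I'll refine this by projecting onto known heights.

```bash
cat >> h.py <<'E'
def ortho(p,z,x0,y0,half=.07,n=560):
    "render plane z as top view: row->-x , col->-y (x up, y left)"
    g=np.linspace(half,-half,n)
    X,Y=np.meshgrid(x0+g,y0+g,indexing='ij')
    P=np.stack([X,Y,np.full_like(X,z),np.ones_like(X)],-1).reshape(-1,4)
    C=(p['extrinsics']@P.T).T[:,:3]*[1,-1,-1]
    K=np.array([[p['fx'],0,p['cx']],[0,p['fy'],p['cy']],[0,0,1.]])
    uv,_=cv2.projectPoints(C,np.zeros(3),np.zeros(3),K,np.array(p['distortion'],float))
    uv=uv.reshape(n,n,2).astype(np.float32)
    return cv2.remap(p['image'],uv[...,0],uv[...,1],cv2.INTER_CUBIC)
E
python3 -c "
from h import *
p=cams.read_camera('wrist')
np.save('w.npy',p,allow_pickle=True)
o=[]
for z in (.098,.142):
    im=ortho(p,z,.558,-.1515)[:,:,::-1].copy()
    for k in range(0,560,80): cv2.putText(im,'%d'%(70-k//4),(k,10),0,.35,(0,0,255)); cv2.line(im,(k,0),(k,559),(0,0,255) if k==280 else (0,120,0),1);cv2.line(im,(0,k),(559,k),(0,0,255) if k==280 else (0,120,0),1)
    cv2.circle(im,(280,280),180,(255,0,0),1)
    o.append(cv2.resize(im,(400,400),interpolation=cv2.INTER_AREA))
cv2.imwrite('pics/o1.png',np.hstack(o))
"
```

```text
(no output)
```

View pics/o1.png

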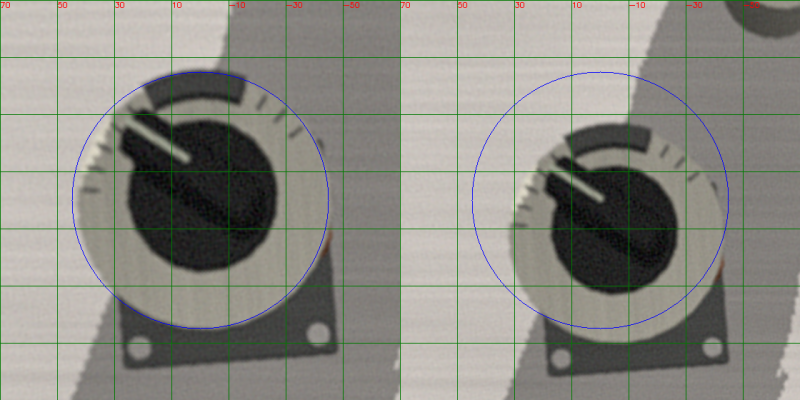

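```bash
python3 -c "
from h import *
delta(.558,-.1518,.115,2.55)"
```

```text
t 5.2667 pos [ 0.53   -0.11    0.2414] jaw 2.5225 tz [-2.e-04  2.e-04 -1.e+00] q [-0.36  0.29  0.02  1.3   0.   -1.31] F [-0.29  0.37 -0.04] [ 0.04 -0.   -0.  ] 0.08510012906805095
shift mm [ 17.8 -47.1 126.4] rot [ 0.0003  0.0001 -0.0275]
```

Request:
apply_moves(
  motion=[
    {"tx": 9,"ty": -24,"tz": 0,"ax": 0,"ay": 0,"az": -0.01},
    {"tx": 17.8,"ty": -47.1,"tz": 0,"ax": 0,"ay": 0,"az": -0.0275},
    {"tx": 17.8,"ty": -47.1,"tz": 0,"ax": 0,"ay": 0,"az": -0.0275},
    {"tx": 17.8,"ty": -47.1,"tz": 30,"ax": 0,"ay": 0,"az": -0.0275},
    {"tx": 17.8,"ty": -47.1,"tz": 55,"ax": 0,"ay": 0,"az": -0.0275},
    {"tx": 17.8,"ty": -47.1,"tz": 80,"ax": 0,"ay": 0,"az": -0.0275},
    {"tx": 17.8,"ty": -47.1,"tz": 100,"ax": 0,"ay": 0,"az": -0.0275},
    {"tx": 17.8,"ty": -47.1,"tz": 100,"ax": 0,"ay": 0,"az": -0.0275},
  ],
)

```text
t: 5.93
tool_pos: [0.5563, -0.1504, 0.1384]
tcp_rot: [1.477, -2.769, -0.006]
ft_force: [-0.8, 0.2, -0.5]
width: 0.0855
```

```bash
python3 -c "
from h import *
p=cams.read_camera('wrist');save(p,'w2')
p=cams.read_camera('side');save(p,'s2')
cv2.imwrite('pics/s2z.png',cv2.resize(p['image'][140:270,200:370,::-1],None,fx=4,fy=4))
delta(.558,-.1518,.115,2.55)"
```

```text
t 6.0333 pos [ 0.5581 -0.1515  0.1421] jaw 2.5506 tz [-2.e-04  2.e-04 -1.e+00] q [-0.41  0.39 -0.1   1.08  0.   -1.39] F [0.67 0.24 0.98] [ 0.06 -0.05 -0.02] 0.08533533853941955
shift mm [ 0.3 -0.1 27.1] rot [0.0003 0.     0.0006]
```

View pics/w2.png

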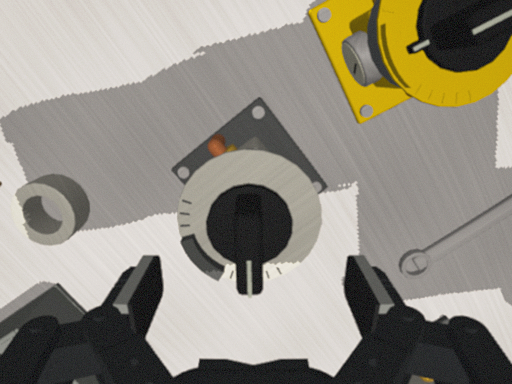

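View pics/s2z.png

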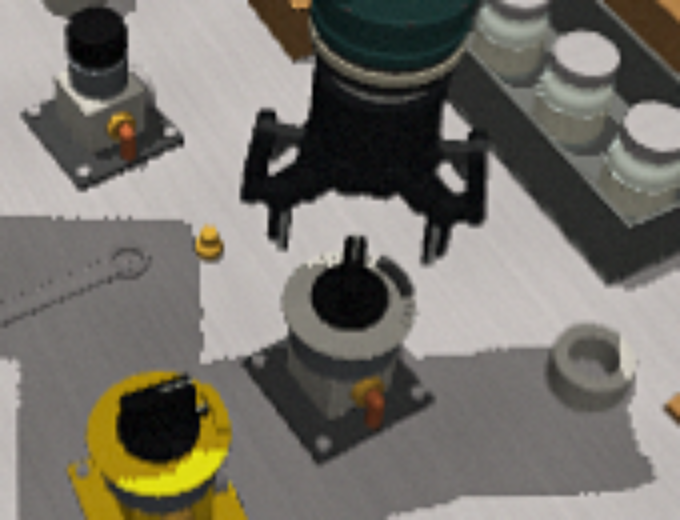

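The wing lies centred between the open fingers, at wrist (250,230), and is aligned with them. Descending.

Request:
apply_moves(
  motion=[
    {"tx": 0,"ty": 0,"tz": 10,"ax": 0,"ay": 0,"az": 0},
    {"tx": 0,"ty": 0,"tz": 20,"ax": 0,"ay": 0,"az": 0},
    {"tx": 0,"ty": 0,"tz": 26,"ax": 0,"ay": 0,"az": 0},
    {"tx": 0,"ty": 0,"tz": 26,"ax": 0,"ay": 0,"az": 0},
    {"tx": 0,"ty": 0,"tz": 26,"ax": 0,"ay": 0,"az": 0},
  ],
)

```text
t: 6.45
tool_pos: [0.5583, -0.1524, 0.1151]
tcp_rot: [1.477, -2.772, -0.001]
ft_force: [0.8, 0.4, 0.8]
width: 0.0853
```

Request:
apply_moves(
  fingers=20,
  motion=[
    {"tx": 0,"ty": 0,"tz": 0,"ax": 0,"ay": 0,"az": 0},
    {"tx": 0,"ty": 0,"tz": 0,"ax": 0,"ay": 0,"az": 0},
    {"tx": 0,"ty": 0,"tz": 0,"ax": 0,"ay": 0,"az": 0},
    {"tx": 0,"ty": 0,"tz": 0,"ax": 0,"ay": 0,"az": 0},
    {"tx": 0,"ty": 0,"tz": 0,"ax": 0,"ay": 0,"az": 0},
    {"tx": 0,"ty": 0,"tz": 0,"ax": 0,"ay": 0,"az": 0},
  ],
)

```text
t: 6.95
tool_pos: [0.5585, -0.1525, 0.1154]
tcp_rot: [-1.477, 2.773, -0.0]
ft_force: [-1.0, 0.3, 0.1]
width: 0.0198
```

```bash
python3 -c "
from h import *
p=cams.read_camera('wrist');save(p,'w3')
delta(.558,-.1518,.115,2.55)"
```

```text
t 7.0 pos [ 0.5585 -0.1525  0.1154] jaw 2.5497 tz [ 1.e-04 -0.e+00 -1.e+00] q [-0.41  0.41 -0.15  1.01 -0.   -1.39] F [-0.42 -0.45 -0.6 ] [ 0.06 -0.    0.08] 0.019931093809510945
shift mm [-0.3  0.8  0.3] rot [-0.0001  0.     -0.0003]
```

View pics/w3.png

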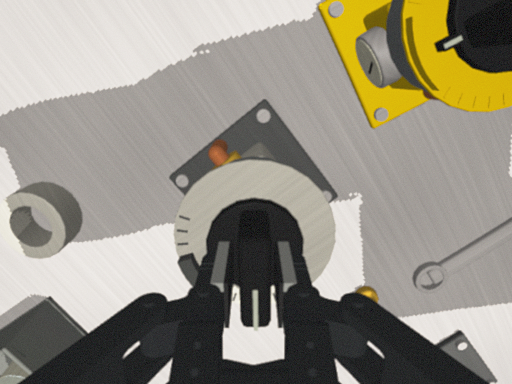

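Request:
apply_moves(
  fingers=0,
  motion=[
    {"tx": 0,"ty": 0,"tz": 0,"ax": 0,"ay": 0,"az": 0},
    {"tx": 0,"ty": 0,"tz": 0,"ax": 0,"ay": 0,"az": 0},
    {"tx": 0,"ty": 0,"tz": 0,"ax": 0,"ay": 0,"az": 0},
    {"tx": 0,"ty": 0,"tz": 0,"ax": 0,"ay": 0,"az": 0},
  ],
)

```text
t: 7.33
tool_pos: [0.5581, -0.1522, 0.1155]
tcp_rot: [1.477, -2.773, -0.001]
ft_force: [-3.0, 1.5, 5.1]
width: 0.0129
```

```bash
python3 -c "
from h import *
delta(.558,-.1518,.115,2.55)"
```

```text
t 7.3333 pos [ 0.5581 -0.1522  0.1155] jaw 2.5497 tz [-4.e-04  3.e-04 -1.e+00] q [-0.41  0.41 -0.15  1.01  0.   -1.39] F [-3.05  1.5   5.09] [ 0.45  0.65 -0.01] 0.012883088339713038
shift mm [-0.3  0.3  0.5] rot [ 0.0005  0.0001 -0.0003]
```

Request:
apply_moves(
  motion=[
    {"tx": 0,"ty": 0,"tz": 0,"ax": 0,"ay": 0,"az": 0.08},
    {"tx": 0,"ty": 0,"tz": 0,"ax": 0,"ay": 0,"az": 0.16},
    {"tx": 0,"ty": 0,"tz": 0,"ax": 0,"ay": 0,"az": 0.24},
    {"tx": 0,"ty": 0,"tz": 0,"ax": 0,"ay": 0,"az": 0.32},
    {"tx": 0,"ty": 0,"tz": 0,"ax": 0,"ay": 0,"az": 0.4},
    {"tx": 0,"ty": 0,"tz": 0,"ax": 0,"ay": 0,"az": 0.48},
    {"tx": 0,"ty": 0,"tz": 0,"ax": 0,"ay": 0,"az": 0.5},
    {"tx": 0,"ty": 0,"tz": 0,"ax": 0,"ay": 0,"az": 0.5},
  ],
)

```text
t: 8.0
tool_pos: [0.5584, -0.1526, 0.1155]
tcp_rot: [0.746, -3.052, 0.001]
ft_force: [-2.1, -0.7, 4.9]
width: 0.0128
```

```bash
python3 -c "
from h import *
p=cams.read_camera('wrist');save(p,'w4')
delta(.558,-.1518,.115,2.05)
p=cams.read_camera('side')
for k in range(1):
  for l in ['pointer_tip','mark','knob_grip']:
    print(l,[(np.round(d['point'],4).tolist(),round(d['confidence'],2)) for d in nets.pinpoint(l,p)])
"
```

```text
t 8.05 pos [ 0.5584 -0.1526  0.1155] jaw 2.0518 tz [ 1.e-04 -3.e-04 -1.e+00] q [-0.41  0.41 -0.15  1.01 -0.   -0.89] F [-1.88 -1.24  5.68] [-0.17  0.47 -0.07] 0.012796316598526116
shift mm [0.  0.9 0.5] rot [-0.0003 -0.      0.0018]
pointer_tip [([0.4317, -0.192, 0.1015], 0.72), ([0.2703, -0.2642, 0.1071], 0.69), ([0.3659, 0.129, 0.1065], 0.6), ([0.3039, -0.4669, 0.106], 0.6), ([0.5852, -0.139, 0.1066], 0.57)]
mark [([0.28, -0.265, 0.1006], 0.92), ([0.5985, -0.1491, 0.1008], 0.85), ([0.3749, 0.1317, 0.1042], 0.79), ([0.3117, -0.4621, 0.1015], 0.65), ([0.436, -0.1892, 0.1038], 0.59)]
knob_grip [([0.2723, -0.4646, 0.1297], 0.9), ([0.2407, -0.2584, 0.135], 0.83), ([0.3971, -0.1863, 0.1373], 0.68), ([0.5556, -0.1529, 0.1314], 0.66), ([0.5567, -0.151, 0.0002], 0.2)]
```

View pics/w4.png

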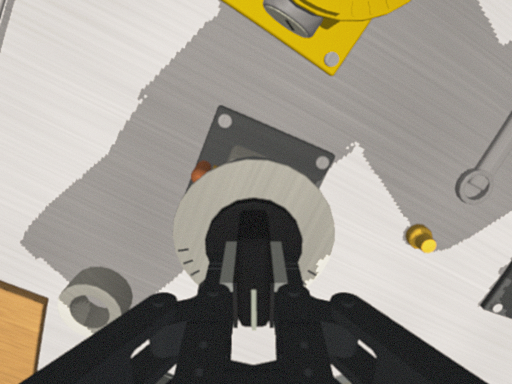

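The knob turns with the gripper. Next, a gentle pull test in small steps to find the free lift and the stiffness.

Request:
apply_moves(
  motion=[
    {"tx": 0,"ty": 0,"tz": -0.5,"ax": 0,"ay": 0,"az": 0},
    {"tx": 0,"ty": 0,"tz": -1,"ax": 0,"ay": 0,"az": 0},
    {"tx": 0,"ty": 0,"tz": -1,"ax": 0,"ay": 0,"az": 0},
  ],
)

```text
t: 8.5
tool_pos: [0.5584, -0.1525, 0.116]
tcp_rot: [0.746, -3.051, -0.0]
ft_force: [-0.1, -1.4, -1.5]
width: 0.0127
```

Request:
apply_moves(
  motion=[
    {"tx": 0,"ty": 0,"tz": -0.4,"ax": 0,"ay": 0,"az": 0},
    {"tx": 0,"ty": 0,"tz": -0.6,"ax": 0,"ay": 0,"az": 0},
    {"tx": 0,"ty": 0,"tz": -0.6,"ax": 0,"ay": 0,"az": 0},
  ],
)

```text
t: 8.75
tool_pos: [0.5584, -0.1526, 0.1168]
tcp_rot: [0.745, -3.052, 0.0]
ft_force: [-0.6, -2.9, -4.2]
width: 0.013
```

Request:
apply_moves(
  motion=[
    {"tx": 0,"ty": 0,"tz": -0.2,"ax": 0,"ay": 0,"az": 0},
    {"tx": 0,"ty": 0,"tz": -0.4,"ax": 0,"ay": 0,"az": 0},
    {"tx": 0,"ty": 0,"tz": -0.4,"ax": 0,"ay": 0,"az": 0},
  ],
)

```text
t: 9.0
tool_pos: [0.5584, -0.1526, 0.1173]
tcp_rot: [0.745, -3.052, 0.0]
ft_force: [-1.4, -2.9, -3.3]
width: 0.0127
```

Request:
apply_moves(
  motion=[
    {"tx": 0,"ty": 0,"tz": -0.2,"ax": 0,"ay": 0,"az": 0},
    {"tx": 0,"ty": 0,"tz": -0.3,"ax": 0,"ay": 0,"az": 0},
    {"tx": 0,"ty": 0,"tz": -0.3,"ax": 0,"ay": 0,"az": 0},
  ],
)

```text
t: 9.25
tool_pos: [0.5584, -0.1525, 0.1176]
tcp_rot: [0.745, -3.052, 0.0]
ft_force: [-1.6, -3.0, -2.7]
width: 0.0133
```

Request:
apply_moves(
  motion=[
    {"tx": 0,"ty": 0,"tz": -0.2,"ax": 0,"ay": 0,"az": 0},
    {"tx": 0,"ty": 0,"tz": -0.3,"ax": 0,"ay": 0,"az": 0},
    {"tx": 0,"ty": 0,"tz": -0.3,"ax": 0,"ay": 0,"az": 0},
  ],
)

```text
t: 9.5
tool_pos: [0.5584, -0.1525, 0.1177]
tcp_rot: [0.745, -3.052, -0.0]
ft_force: [-0.5, -3.3, -7.2]
width: 0.0132
```

The lock stop is felt at about z 0.1177, with Fz at -7 N. I'll keep light tension and turn clockwise in small steps, watching for a force drop.

Request:
apply_moves(
  motion=[
    {"tx": 0,"ty": 0,"tz": -0.2,"ax": 0,"ay": 0,"az": 0},
    {"tx": 0,"ty": 0,"tz": -0.2,"ax": 0,"ay": 0,"az": 0},
    {"tx": 0,"ty": 0,"tz": -0.2,"ax": 0,"ay": 0,"az": 0},
  ],
)

```text
t: 9.75
tool_pos: [0.5584, -0.1525, 0.1178]
tcp_rot: [0.745, -3.052, -0.0]
ft_force: [1.1, -4.3, -10.5]
width: 0.013
```

Request:
apply_moves(
  motion=[
    {"tx": 0,"ty": 0,"tz": 0,"ax": 0,"ay": 0,"az": 0.03},
    {"tx": 0,"ty": 0,"tz": 0,"ax": 0,"ay": 0,"az": 0.05},
    {"tx": 0,"ty": 0,"tz": 0,"ax": 0,"ay": 0,"az": 0.05},
  ],
)

```text
t: 10.0
tool_pos: [0.5584, -0.1525, 0.1178]
tcp_rot: [0.666, -3.07, -0.0]
ft_force: [2.0, -4.9, -12.9]
width: 0.0129
```

Request:
apply_moves(
  motion=[
    {"tx": 0,"ty": 0,"tz": 0,"ax": 0,"ay": 0,"az": 0.03},
    {"tx": 0,"ty": 0,"tz": 0,"ax": 0,"ay": 0,"az": 0.05},
    {"tx": 0,"ty": 0,"tz": 0,"ax": 0,"ay": 0,"az": 0.05},
  ],
)

```text
t: 10.25
tool_pos: [0.5584, -0.1525, 0.1178]
tcp_rot: [0.589, -3.086, 0.0]
ft_force: [1.2, -4.8, -11.9]
width: 0.0131
```

Request:
apply_moves(
  motion=[
    {"tx": 0,"ty": 0,"tz": 0,"ax": 0,"ay": 0,"az": 0.03},
    {"tx": 0,"ty": 0,"tz": 0,"ax": 0,"ay": 0,"az": 0.05},
    {"tx": 0,"ty": 0,"tz": 0,"ax": 0,"ay": 0,"az": 0.05},
  ],
)

```text
t: 10.5
tool_pos: [0.5584, -0.1526, 0.1179]
tcp_rot: [0.512, -3.099, 0.0]
ft_force: [1.3, -5.1, -13.1]
width: 0.0129
```

Request:
apply_moves(
  motion=[
    {"tx": 0,"ty": 0,"tz": 0.05,"ax": 0,"ay": 0,"az": 0.03},
    {"tx": 0,"ty": 0,"tz": 0.05,"ax": 0,"ay": 0,"az": 0.05},
    {"tx": 0,"ty": 0,"tz": 0.05,"ax": 0,"ay": 0,"az": 0.05},
  ],
)

```text
t: 10.75
tool_pos: [0.5584, -0.1526, 0.1179]
tcp_rot: [0.434, -3.111, 0.0]
ft_force: [2.3, -6.0, -11.9]
width: 0.0129
```

Request:
apply_moves(
  motion=[
    {"tx": 0,"ty": 0,"tz": 0,"ax": 0,"ay": 0,"az": 0.03},
    {"tx": 0,"ty": 0,"tz": 0,"ax": 0,"ay": 0,"az": 0.05},
    {"tx": 0,"ty": 0,"tz": 0,"ax": 0,"ay": 0,"az": 0.05},
  ],
)

```text
t: 11.0
tool_pos: [0.5585, -0.1527, 0.1179]
tcp_rot: [0.356, -3.121, 0.001]
ft_force: [1.4, -6.3, -11.9]
width: 0.013
```

Request:
apply_moves(
  motion=[
    {"tx": 0,"ty": 0,"tz": 0,"ax": 0,"ay": 0,"az": 0.03},
    {"tx": 0,"ty": 0,"tz": 0,"ax": 0,"ay": 0,"az": 0.05},
    {"tx": 0,"ty": 0,"tz": 0,"ax": 0,"ay": 0,"az": 0.05},
  ],
)

```text
t: 11.25
tool_pos: [0.5585, -0.1527, 0.1179]
tcp_rot: [0.278, -3.129, 0.001]
ft_force: [0.7, -5.2, -11.4]
width: 0.0131
```

Request:
apply_moves(
  motion=[
    {"tx": 0,"ty": 0,"tz": 0,"ax": 0,"ay": 0,"az": 0.03},
    {"tx": 0,"ty": 0,"tz": 0,"ax": 0,"ay": 0,"az": 0.05},
    {"tx": 0,"ty": 0,"tz": 0,"ax": 0,"ay": 0,"az": 0.05},
  ],
)

```text
t: 11.5
tool_pos: [0.5585, -0.1528, 0.118]
tcp_rot: [0.2, -3.135, 0.001]
ft_force: [0.6, -7.4, -10.7]
width: 0.0131
```

Request:
apply_moves(
  motion=[
    {"tx": 0,"ty": 0,"tz": 0,"ax": 0,"ay": 0,"az": 0.03},
    {"tx": 0,"ty": 0,"tz": 0,"ax": 0,"ay": 0,"az": 0.05},
    {"tx": 0,"ty": 0,"tz": 0,"ax": 0,"ay": 0,"az": 0.05},
  ],
)

```text
t: 11.75
tool_pos: [0.5585, -0.1528, 0.1181]
tcp_rot: [0.121, -3.139, 0.001]
ft_force: [0.2, -6.5, -7.9]
width: 0.0129
```

```bash
python3 -c "
from h import *
delta(.558,-.1518,.118,2.55)
p=cams.read_camera('side')
print([(np.round(d['point'],4).tolist(),round(d['confidence'],2)) for d in nets.pinpoint('pointer_tip',p)])
cv2.imwrite('pics/s5z.png',cv2.resize(p['image'][180:250,240:330,::-1],None,fx=7,fy=7))
"
```

```text
t 11.75 pos [ 0.5585 -0.1528  0.1181] jaw 1.648 tz [-0.e+00 -8.e-04 -1.e+00] q [-0.41  0.41 -0.14  1.02 -0.   -0.48] F [ 0.16 -6.46 -7.89] [-1.51  0.06  0.09] 0.012907834994238473
shift mm [0.4 1.1 0.1] rot [-7.00e-04 -4.00e-04 -9.02e-01]
[([0.306, -0.4637, 0.1042], 0.96), ([0.2708, -0.2613, 0.1075], 0.87), ([0.3645, 0.1318, 0.1021], 0.82), ([0.5881, -0.1519, 0.1087], 0.75), ([0.4322, -0.1936, 0.1014], 0.59)]
```

Request:
apply_moves(
  motion=[
    {"tx": 0,"ty": -0.2,"tz": -0.2,"ax": 0,"ay": 0,"az": 0},
    {"tx": 0,"ty": -0.3,"tz": -0.3,"ax": 0,"ay": 0,"az": 0},
    {"tx": 0,"ty": -0.3,"tz": -0.3,"ax": 0,"ay": 0,"az": 0},
  ],
)

```text
t: 12.1
tool_pos: [0.5585, -0.1529, 0.1184]
tcp_rot: [0.124, -3.139, 0.0]
ft_force: [0.6, -4.7, -8.6]
width: 0.0128
```

Request:
apply_moves(
  motion=[
    {"tx": 0,"ty": 0,"tz": -0.2,"ax": 0,"ay": 0,"az": 0},
    {"tx": 0,"ty": 0,"tz": -0.4,"ax": 0,"ay": 0,"az": 0},
    {"tx": 0,"ty": 0,"tz": -0.4,"ax": 0,"ay": 0,"az": 0},
  ],
)

```text
t: 12.35
tool_pos: [0.5585, -0.1529, 0.1186]
tcp_rot: [0.124, -3.139, 0.0]
ft_force: [1.0, -4.1, -11.7]
width: 0.013
```

Request:
apply_moves(
  motion=[
    {"tx": 0,"ty": 0,"tz": 0,"ax": 0,"ay": 0,"az": 0.03},
    {"tx": 0,"ty": 0,"tz": 0,"ax": 0,"ay": 0,"az": 0.05},
    {"tx": 0,"ty": 0,"tz": 0,"ax": 0,"ay": 0,"az": 0.05},
  ],
)

```text
t: 12.6
tool_pos: [0.5585, -0.153, 0.1191]
tcp_rot: [-0.043, 3.141, -0.001]
ft_force: [-1.6, -5.3, -3.7]
width: 0.0129
```

Fz fell to the friction-only level (-3.7 N) and z rose, so this is probably the notch, with the pointer at about 0.03 rad. Pulling gently.

Request:
apply_moves(
  motion=[
    {"tx": 0,"ty": 0,"tz": -0.3,"ax": 0,"ay": 0,"az": 0},
    {"tx": 0,"ty": 0,"tz": -0.6,"ax": 0,"ay": 0,"az": 0},
    {"tx": 0,"ty": 0,"tz": -0.6,"ax": 0,"ay": 0,"az": 0},
  ],
)

```text
t: 12.85
tool_pos: [0.5585, -0.1529, 0.1198]
tcp_rot: [-0.045, 3.141, -0.001]
ft_force: [-1.2, -4.0, -2.7]
width: 0.0132
```

Request:
apply_moves(
  motion=[
    {"tx": 0,"ty": 0,"tz": -0.5,"ax": 0,"ay": 0,"az": 0},
    {"tx": 0,"ty": 0,"tz": -1,"ax": 0,"ay": 0,"az": 0},
    {"tx": 0,"ty": 0,"tz": -1.5,"ax": 0,"ay": 0,"az": 0},
    {"tx": 0,"ty": 0,"tz": -1.5,"ax": 0,"ay": 0,"az": 0},
  ],
)

```text
t: 13.18
tool_pos: [0.5585, -0.153, 0.1214]
tcp_rot: [-0.045, 3.141, -0.001]
ft_force: [-2.4, -5.5, -1.7]
width: 0.0132
```

Request:
apply_moves(
  motion=[
    {"tx": 0,"ty": 0,"tz": -0.8,"ax": 0,"ay": 0,"az": 0},
    {"tx": 0,"ty": 0,"tz": -1.6,"ax": 0,"ay": 0,"az": 0},
    {"tx": 0,"ty": 0,"tz": -2.4,"ax": 0,"ay": 0,"az": 0},
    {"tx": 0,"ty": 0,"tz": -3.2,"ax": 0,"ay": 0,"az": 0},
    {"tx": 0,"ty": 0,"tz": -4,"ax": 0,"ay": 0,"az": 0},
    {"tx": 0,"ty": 0,"tz": -4.8,"ax": 0,"ay": 0,"az": 0},
    {"tx": 0,"ty": 0,"tz": -4.8,"ax": 0,"ay": 0,"az": 0},
  ],
)

```text
t: 13.77
tool_pos: [0.5585, -0.1529, 0.1262]
tcp_rot: [-0.045, 3.141, -0.001]
ft_force: [-1.7, -5.1, -0.9]
width: 0.0128
```

Request:
apply_moves(
  motion=[
    {"tx": 0,"ty": 0,"tz": -0.3,"ax": 0,"ay": 0,"az": 0},
    {"tx": 0,"ty": 0,"tz": -0.7,"ax": 0,"ay": 0,"az": 0},
    {"tx": 0,"ty": 0,"tz": -1,"ax": 0,"ay": 0,"az": 0},
    {"tx": 0,"ty": 0,"tz": -1,"ax": 0,"ay": 0,"az": 0},
  ],
)

```text
t: 14.1
tool_pos: [0.5585, -0.153, 0.1271]
tcp_rot: [-0.045, 3.141, -0.001]
ft_force: [-1.7, -4.8, -2.7]
width: 0.0127
```

Request:
apply_moves(
  motion=[
    {"tx": 0,"ty": 0,"tz": -0.3,"ax": 0,"ay": 0,"az": 0},
    {"tx": 0,"ty": 0,"tz": -0.5,"ax": 0,"ay": 0,"az": 0},
    {"tx": 0,"ty": 0,"tz": -0.5,"ax": 0,"ay": 0,"az": 0},
  ],
)

```text
t: 14.35
tool_pos: [0.5585, -0.153, 0.1276]
tcp_rot: [-0.045, 3.141, -0.001]
ft_force: [-1.4, -5.1, -3.4]
width: 0.0131
```

Request:
apply_moves(
  motion=[
    {"tx": 0,"ty": 0,"tz": -0.2,"ax": 0,"ay": 0,"az": 0},
    {"tx": 0,"ty": 0,"tz": -0.4,"ax": 0,"ay": 0,"az": 0},
    {"tx": 0,"ty": 0,"tz": -0.4,"ax": 0,"ay": 0,"az": 0},
  ],
)

```text
t: 14.6
tool_pos: [0.5584, -0.1529, 0.1277]
tcp_rot: [-0.045, 3.141, -0.001]
ft_force: [-0.4, -4.8, -8.2]
width: 0.0134
```

End stop felt (Fz -8 N, about 10 mm above the lock stop, so the full 12 mm). I'll ease the tension and release.

Request:
apply_moves(
  motion=[
    {"tx": 0,"ty": -0.2,"tz": 0.3,"ax": 0,"ay": 0,"az": 0},
    {"tx": 0,"ty": -0.3,"tz": 0.3,"ax": 0,"ay": 0,"az": 0},
  ],
)

```text
t: 14.77
tool_pos: [0.5585, -0.153, 0.1276]
tcp_rot: [-0.045, 3.141, 0.0]
ft_force: [-1.4, -2.2, -2.7]
width: 0.0128
```

Request:
apply_moves(
  fingers=45,
  motion=[
    {"tx": 0,"ty": 0,"tz": 0,"ax": 0,"ay": 0,"az": 0},
    {"tx": 0,"ty": 0,"tz": 0,"ax": 0,"ay": 0,"az": 0},
    {"tx": 0,"ty": 0,"tz": 0,"ax": 0,"ay": 0,"az": 0},
    {"tx": 0,"ty": 0,"tz": 0,"ax": 0,"ay": 0,"az": 0},
    {"tx": 0,"ty": 0,"tz": 0,"ax": 0,"ay": 0,"az": 0},
    {"tx": 0,"ty": 0,"tz": 0,"ax": 0,"ay": 0,"az": 0},
  ],
)

```text
t: 15.27
tool_pos: [0.5585, -0.153, 0.1273]
tcp_rot: [-0.045, 3.141, 0.0]
ft_force: [0.1, -0.5, -0.0]
width: 0.0452
```

Request:
apply_moves(
  motion=[
    {"tx": 0,"ty": 0,"tz": -15,"ax": 0,"ay": 0,"az": 0},
    {"tx": 0,"ty": 0,"tz": -40,"ax": 0,"ay": 0,"az": 0},
    {"tx": 0,"ty": 0,"tz": -70,"ax": 0,"ay": 0,"az": 0},
    {"tx": 0,"ty": 0,"tz": -100,"ax": 0,"ay": 0,"az": 0},
    {"tx": 25,"ty": 0,"tz": -120,"ax": 0,"ay": 0,"az": 0},
    {"tx": 50,"ty": 0,"tz": -120,"ax": 0,"ay": 0,"az": 0},
    {"tx": 60,"ty": 0,"tz": -120,"ax": 0,"ay": 0,"az": 0},
    {"tx": 60,"ty": 0,"tz": -120,"ax": 0,"ay": 0,"az": 0},
  ],
)

```text
t: 15.93
tool_pos: [0.497, -0.1547, 0.2477]
tcp_rot: [-0.044, 3.141, -0.0]
ft_force: [0.6, -0.6, 1.1]
width: 0.045
```

```bash
python3 -c "
from h import *
delta(.558,-.1518,.118,2.55)
p=cams.read_camera('wrist');save(p,'w9')
c0=np.array([.558,-.152])
q=cams.read_camera('side')
r=cams.read_camera('scene')
for n,x in (('w',p),('side',q),('scene',r)):
  for l in ['knob_grip','pointer_tip','mark']:
    print(n,l,[(np.round(d['point'],4).tolist(),round(d['confidence'],2)) for d in nets.pinpoint(l,x) if np.linalg.norm(d['point'][:2]-c0)<.07])
# height from depth at knob top
o=p['depth'];E=np.linalg.inv(p['extrinsics'])
K=np.array([[p['fx'],0,p['cx']],[0,p['fy'],p['cy']],[0,0,1.]])
v,u=np.mgrid[0:384,0:512]
uv=cv2.undistortPoints(np.stack([u,v],-1).reshape(-1,1,2).astype(np.float64),K,np.array(p['distortion'],float)).reshape(384,512,2)
P=np.stack([uv[...,0]*o,-uv[...,1]*o,-o,np.ones_like(o)],-1)@E.T
m=(o>0)&(np.hypot(P[...,0]-.558,P[...,1]+.1525)<.02)
z=P[...,2][m];print('wing top z',np.percentile(z,[50,80,90,95]),m.sum())
m=(o>0)&(abs(np.hypot(P[...,0]-.558,P[...,1]+.1525)-.038)<.012)&(P[...,0]<.55);print('dial z',np.median(P[...,2][m]))
"
```

```text
t 15.9333 pos [ 0.497  -0.1547  0.2477] jaw 1.5989 tz [ 2.e-04 -1.e-04 -1.e+00] q [-0.46  0.25 -0.02  1.3   0.   -0.49] F [ 0.64 -0.62  1.12] [-0.03 -0.04 -0.04] 0.04502589936077176
shift mm [-61.    1.2 129.7] rot [-2.000e-04  2.000e-04 -9.511e-01]
w knob_grip [([0.5568, -0.1545, 0.1453], 0.57)]
w pointer_tip [([0.5873, -0.15, 0.1098], 0.86)]
w mark [([0.5969, -0.1495, 0.1062], 0.71)]
side knob_grip [([0.5585, -0.1506, 0.1473], 0.69)]
side pointer_tip [([0.5915, -0.1523, 0.1202], 0.61)]
side mark [([0.5974, -0.1479, 0.1012], 0.79)]
scene knob_grip [([0.5577, -0.1511, 0.1457], 0.71)]
scene pointer_tip [([0.5897, -0.1548, 0.1128], 0.58)]
scene mark [([0.5964, -0.1466, 0.1041], 0.73)]
wing top z [0.12090167 0.15334542 0.15386482 0.15412291] 1324
dial z 0.0960113364902577
```

View pics/w9.png

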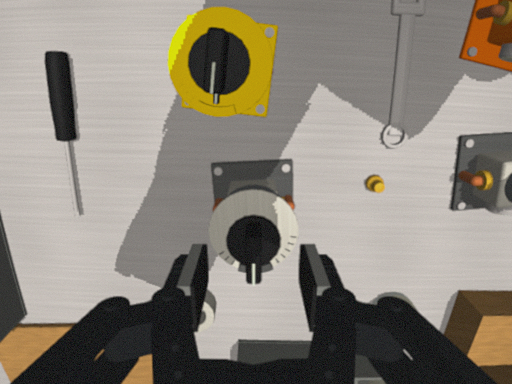

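The wrist view shows the wing free at (253,245), the pointer at the mark, and nothing else disturbed. The wing top reads z 0.154, up from 0.142. Handing in.

```bash
python3 -c "
from h import *
print(order.job_done())"
```

```text
the job is handed in; nothing more can be done
None
```

I turned the regulator's wing knob clockwise to the raised mark, pulled it out to its end stop and let go. The job was handed in at about 16 s of the 58 s allowed; it reports no verdict.

- **Finding the notch:** I held the knob under light tension and turned it in steps of about 0.05 rad. The pull fell to the friction-only level with the pointer at about 0.03 rad in world axes, slightly clockwise of the mark's centre.
- **Force on the lock:** Fz at the wrist never read above about 13 N while pulling against the lock, against the limit of 20 N. Readings come only at the end of each move, so brief peaks between them would not show.
- **Pulled out:** The end stop came about 10 mm above the lock stop, on top of the 2 mm of free lift. The wing top then measured 0.154 m, up from a nominal 0.142 m. The networks put knob_grip at 0.145–0.147 m, and 0.1415 m is needed.
- **Pointer at the mark:** The networks' estimates of the horizontal distance from pointer tip to mark range from about 7 to 11 mm, against the limit of 18.4 mm.
- **Release:** The gripper is open and about 12 cm above the knob, with contact forces near zero.
- **Other things:** The last wrist picture shows nothing disturbed among the things in view. I did not re-measure the valve and the bystanders one by one.

One reading was unclear. At about 0.08 rad the tool rose a few tenths of a millimetre before the lock held again, which I took for slip in the pads or the edge of the notch.

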